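# Weigh a crate of scrap heat sink on the sprung hook scale

## Task

Weigh the scrap heat sink: lift the yellow weighing crate by its black grip, with the heat sink lying in it, and hang the crate's steel bar in the saddle of the sprung scale's hook. Keep hold and lower it slowly (under 5 cm/s) until the spring carries the whole weight, and only then let go, so that the pointer neither jumps nor is pushed into the red, and leave the crate hanging level and still with the heat sink in it. Be gentle with the scale and leave the side cutter, screw tray, tape roll and memory sticks where they are.

Things in the scene. Friction and masses are not known exactly. Their poses are not given: they have to be found in the camera images.
- crate: Yellow open weighing crate, 110 x 110 x 30 mm high, walls and floor 4 mm; origin under the centre of its floor, z up. Empty mass 0.25 kg. Uprights at y = +-52 mm carry a round steel bar, 8 mm thick, along the crate's y, its axis 139 mm above the origin; the space under the bar is open along x. Turned half round about z it hangs just as well
- crate_bar (a point): lowest point of the middle of the crate's bar, 135 mm above the crate's origin: this rests in the hook's saddle; axes as the crate's. Two collars (16 mm across) leave 28 mm of the bar free in the middle (y = -14 to +14 mm), where the hook belongs. A 10 x 10 mm neck joins the bar to the grip above
- crate_grip (a point): centre of the black grip block on top of the crate, 175 mm above the crate's origin; 26 mm along the crate's x, 16 mm along its y, 40 mm high (155 to 195 mm). Take it from above, fingers closing along the crate's y, finger tips kept above the bar's collars (147 mm above the origin)
- scale: Sprung bench scale, screwed down: grey foot plate 100 x 120 x 12 mm, aluminium column (36 x 44 mm, 308 mm high) 130 mm along the scale's +x from the origin, white plate with black ticks every 5 mm, red at the bottom, on its +y side, and a hook that slides down the column against a spring. Origin on the bench below the hook's saddle; the hook points to -x; z up
- hook_saddle (a point): bottom of the hook's saddle, where the bar rests; 215 mm above the bench when empty, sinking with the load; axes as the scale's. The hook is a steel strap 14 mm wide, 5 mm thick, along x; its tip at x = -19 mm stands 16 mm above the saddle; it rises to 10 mm at x = +17 and 20 mm at x = +60 mm. The bar enters from above, lying along the scale's y
- scale_hook (a joint): how far the hook and its red pointer have gone down, m: 0 empty; the spring gives 180 N per m, lightly damped (6.5 N s/m); the red begins at 0.061, the stop is at 0.068. The loaded crate, whose weight is not known, settles short of the red. Letting go with more than about 1 N still carried (or pressed) by the hand makes the pointer jump
- heat_sink: Silvery finned heat sink, 60 x 64 x 30 mm, lying loose in the crate on its floor; origin at the centre of its underside; its mass is not known and varies widely
- side_cutter: blue-handled side cutter, 143 x 57 x 14 mm, lying on the bench; bystander
- screw_tray: small round tin tray with screws, 78 mm across, 16 mm high; bystander
- tape_black: roll of black tape lying flat, 60 mm across, 18 mm high; bystander
- ram_stick_0: memory stick lying flat, 30 x 133 x 5 mm; bystander
- ram_stick_1: memory stick lying flat, 30 x 133 x 5 mm; bystander

How it is judged (in metres and radians):
On the way, in this order (a step that is already met when the one before it is completed fails the run):
1. the crate is lifted off the bench in the gripper (height (world z) of crate above 0.03 m and contact force between the fingers and crate above 1 N), for 0.2 s.
2. the crate's bar lies in the hook and the spring takes load while the gripper still holds the crate (value of joint scale_hook above 0.01 m and distance between crate_bar and hook_saddle below 0.012 m and contact force between the fingers and crate above 1 N), for 0.2 s.
At the end, for the whole second after the job is handed in: The crate hangs free by its bar in the hook's saddle (bar within 10 mm of the saddle point), clear of the bench, level within 0.2 rad, with the spring carrying it and the pointer at rest (crate slower than 3 cm/s, pointer slower than 1 cm/s), the heat sink lying on the crate's floor (distance between crate_bar and hook_saddle below 0.01 m and contact force between crate and scale above 2.5 N and value of joint scale_hook above 0.015 m and height (world z) of crate above 0.015 m and angle between crate's own z axis and vertical below 0.2 rad and linear speed of crate below 0.03 m/s and velocity of joint scale_hook between -0.01 and 0.01 m/s and horizontal distance between heat_sink and crate below 0.03 m and z of heat_sink in the frame of crate between 0 and 0.015 m); the robot touches nothing.
It fails at once if the pointer jumps: the hook moves faster than 8 cm/s down or up (velocity of joint scale_hook above 0.08 m/s or velocity of joint scale_hook below -0.08 m/s).
It fails at once if the pointer is pushed into the red (value of joint scale_hook above 0.061 m).
It fails at once if the crate is forced against the scale with more than 20 N (contact force between crate and scale above 20 N).
It fails at once if the arm or gripper pushes the scale with more than 10 N (contact force between any of the arm, the fingers and scale above 10 N).
It fails at once if a bystander is moved by more than 25 mm (distance of any of side_cutter, screw_tray, tape_black, ram_stick_0, ram_stick_1 from where it was at the start of the episode above 0.025 m).
It also fails if it takes over 51 s, if anything falls off the work surface, if the arm or the gripper's body presses on something with over 40 N, if the wrist force passes 120 N, or if a joint passes its speed limit or range.

## Robot

A 6-joint arm with a two-finger parallel gripper is mounted at the origin on a cart in front of the work surface, level with it; the furniture and walls round the work are solid. World frame = base frame: x ahead of the robot, y to its left, z up, the work surface at z = 0. Lengths are in mm, angles in rad, forces in N, time in s.
With the tool pointing down it reaches from about 350 to 975 mm from the base axis. Payload 7.1 kg.
Tool frame: the origin (TCP) lies midway between the tips of the shut fingers; the grasp point (between the pads) lies pinch_z behind it (pinch_z is the distance from the TCP to the grasp point, in mm); z points along the fingers, y is the line along which they close (so a half turn about z gives the same grasp; the last joint's range is limited). The gripper opens to 88 mm and grips with 3 to 60 N. Pads are 20 mm wide; open, the fingers measure 115 mm over their backs; the gripper's body (75 mm by 178 mm) begins 61 mm behind the grasp point.
Start: joints at [1.273, 0.423, 1.63, -0, 1.089, -0.019], TCP at [171.97, 600.859, 222.675] pointing down, gripper open.
Joint ranges: [-3, 3], [-0.9, 2.11], [0.09, 2.58], [-1.31, 4.45], [0.11, 2.69], [-2.54, 2.54]. Speed limits (rad/s): [2.39, 2.39, 3.01, 3.14, 3.14, 3.14].

## Interface

Orientations are given as a rotation vector (axis times angle).
In Python, from workcell import get_obs, get_image, close_job, pinch_z gives the robot as it stands.
- The arm moves only by the tool jog_arm, never from a script. Its argument "commands" is a list of rows, each a list of 3 entries, a list of its own where there are three numbers: the gripper command: -1 is shut, 1 is fully open, values between are in proportion, then the shift along the tool's x, y, z as a fraction of full scale, then the turn, a rotation vector about the tool's x, y, z as a fraction of full scale. In form: [[gripper, [tx, ty, tz], [rx, ry, rz]], ...]. A call has 1 to 10 rows; each row shifts and turns the commanded pose from where the row before left it, along the tool's axes as they then stand; what a row does not reach is not made up. Full scale, the value 1, is 0.1 m for a shift and 45 degrees for a turn. A row lasts 1/10 s, in which the tool goes at most 50 mm and 8.59 degrees, less where a joint would pass 70% of its speed; a pose out of reach is approached as far as the arm can. A call with a number of a shift or a turn outside -1 to 1 is refused whole. A call with a gripper value outside its range is refused whole. The fingers move at their own pace and stop on an object; the grip force is fixed at half the most. Time passes only in rows, so rows that do not move let the fingers close. It gives the time, the measured TCP pose, the force, the opening and the grip force at its end, in the units of the state.
- get_obs(): the state, without advancing time (a new reading comes with each control period).
- get_image(name): name is "scene" or "top" or "wrist"; returns a dict with "image" (400x640x3 uint8, blue, green, red), "z_map" (400x640 float32, mm along the optical axis (not along the pixel's ray), 0 where there is no reading), "intrinsics" (3x3 intrinsics, pixels), "eye" and "orientation" of the camera in the world; the wrist camera has in their place "mount" (4x4, takes a point from camera to tool coordinates, whose origin is the TCP and whose axes are the flange's). Camera axes: x right, y down, z forward; pixel columns grow to the right and rows downward; lengths in mm; the calibration is good to about 2 mm. The wrist camera is an equidistant fisheye: a pixel r from the principal point sees the ray r / f radians off the axis. A picture is of the moment at which its call begins: read the wrist's pose just before it.
- close_job(): hands the job in; it is judged then, once.
The state is a dict: "t": time; "qpos": joint angles; "qvel": joint speeds; "joint_torque": joint torques, N m; "ee_pos": TCP position; "orientation": TCP orientation; "ft_force": force on the tool from outside, world axes, zero at the start; "moment": the same for the moment, N m; "width": finger opening in mm; "grasp_force": force on a finger pad.
Only numpy, scipy, OpenCV 4.12 (cv2) and the standard library are available. Lean on these libraries where they do the work, as an engineer would, in place of code of your own. Each camera call takes 0.05 s, during which the arm holds its last target. There are 200 camera calls.

## Working session

There is one attempt and no reset: what is moved stays moved. The work goes in short steps, Python scripts to look and compute and a tool call to move; the robot and the scene stay as the last step left them, time stands still between calls to the robot, and variables do not carry over. Pictures are saved under pics/ and viewed, at most 10 in all, crops included, and the job is handed in when it is done.

Besides the shell and the picture viewer there is one more tool, called after "Request:" as name(argument=value, ...), one argument or row to a line, values as JSON. jog_arm: Moves the arm, as the interface text tells. Its arguments: {"type":"object","properties":{"commands":{"type":"array","items":{"type":"array"}}},"required":["commands"]}

```bash
mkdir -p pics; cat > h.py <<'E'
import numpy as np,cv2
from workcell import get_obs,get_image,pinch_z
def save(d,n): cv2.imwrite('pics/'+n+'.png',d['image'])
E
python3 - <<'E'
from h import *
o=get_obs();print(o, pinch_z if not callable(pinch_z) else pinch_z())
for n in('scene','top'):
    d=get_image(n);save(d,n);np.savez('/tmp/'+n,**{k:v for k,v in d.items()});print(d['eye'],d['orientation'],d['intrinsics'].tolist())
E
```

```text
{'t': 0.0, 'qpos': array([ 1.27298693e+00,  4.23855426e-01,  1.63068308e+00, -1.76164689e-05,
        1.08862254e+00, -1.89727073e-02]), 'qvel': array([ 0.00044528, -0.00058577,  0.00119759, -0.00044887, -0.00245026,
       -0.00093626]), 'joint_torque': array([-3.21849388e-03, -5.44614995e+01, -2.73667341e+01,  6.41892012e-02,
        2.29530578e-02, -1.53986175e-04]), 'ee_pos': array([171.82146583, 600.33151795, 221.89532195]), 'orientation': array([-4.36533018e-01, -3.11088089e+00,  2.43646841e-03]), 'ft_force': array([0.08757307, 0.66164135, 1.0177756 ]), 'moment': array([-0.06078391,  0.01537202,  0.00575564]), 'grasp_force': 0.0, 'width': 88.02586752359788} 18.700000000000003
[ 210.97713033 -673.0443493   886.33880309] [-2.35731752  0.55021716 -0.21893966] [[389.2669908760144, 0.0, 325.69176280608883], [0.0, 389.2669908760144, 201.15076764795967], [0.0, 0.0, 1.0]]
[ 444.79377182  -88.76331083 1177.388631  ] [-2.16961483  2.17404034 -0.08005738] [[424.41459214180196, 0.0, 315.439069211239], [0.0, 424.41459214180196, 194.02594762683856], [0.0, 0.0, 1.0]]
```

View pics/scene.png

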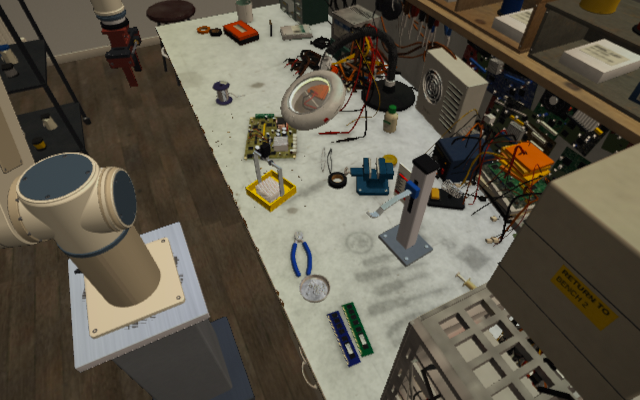

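View pics/top.png

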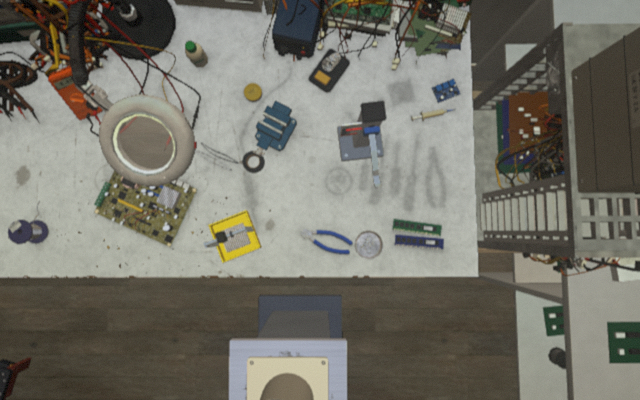

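The scene view shows the crate at (270,187) and the hook tip at (375,213). The top view shows the crate at (236,236) with its grip near (222,237), the hook from (372,130) to (376,185), and the lamp at (145,140).

```bash
cat >> h.py <<'E'
from scipy.spatial.transform import Rotation as R
def cloud(d):
    K=d['intrinsics'];z=d['z_map'];v,u=np.mgrid[:400,:640]
    p=np.stack([(u-K[0,2])/K[0,0]*z,(v-K[1,2])/K[1,1]*z,z],-1)
    return p@R.from_rotvec(d['orientation']).as_matrix().T+d['eye']
E
python3 - <<'E'
from h import *
np.set_printoptions(precision=1,suppress=True)
for n in('top','scene'):
    d=dict(np.load('/tmp/%s.npz'%n));P=cloud(d);ok=d['z_map']>0
    hsv=cv2.cvtColor(d['image'],cv2.COLOR_BGR2HSV)
    box=np.zeros((400,640),bool)
    if n=='top': box[200:270,195:270]=1
    else: box[135:215,235:305]=1
    y=cv2.inRange(hsv,(20,120,80),(35,255,255))>0
    m=y&box&ok
    print(n,'rim',m.sum(),P[m].min(0),P[m].max(0))
    mm=m&(P[...,2]>24)&(P[...,2]<36); print(' minrect',cv2.minAreaRect(P[mm][:,:2].astype(np.float32)))
    g=box&ok&(P[...,2]>188)&(P[...,2]<205)
    print(' griptop',g.sum(),P[g].mean(0) if g.any() else 0, cv2.minAreaRect(P[g][:,:2].astype(np.float32)) if g.any() else 0)
    b=box&ok&(P[...,2]>132)&(P[...,2]<150)
    if b.sum()>4:print(' bar',b.sum(),P[b].mean(0),cv2.minAreaRect(P[b][:,:2].astype(np.float32)))
    box[:]=0
    if n=='top': box[95:195,355:392]=1
    else: box[145:235,360:445]=1
    s=box&ok&(P[...,2]>205)&(P[...,2]<330)
    Q=P[s];
    t=Q[Q[:,2]>300];print(' coltop',len(t),t.mean(0),cv2.minAreaRect(t[:,:2].astype(np.float32)))
    h=Q[Q[:,2]<262];print(' hook',len(h));
    print(h[np.argsort(h[:,0])][::max(1,len(h)//25)])
    if n=='top':
        f=P[90:170,330:395].reshape(-1,3);f=f[(f[:,2]>8)&(f[:,2]<18)];print(' foot',cv2.minAreaRect(f[:,:2].astype(np.float32)))
        L=P[90:190,95:200].reshape(-1,3);L=L[L[:,2]>150];print(' lamp',L.min(0),L.max(0))
E
```

```text
top rim 981 [360.9  76.   -2.8] [498.6 218.4 196.7]
 minrect ((430.22088623046875, 144.8816375732422), (107.85151672363281, 109.0845947265625), 21.790189743041992)
 griptop 79 [429.4 144.5 194.7] ((429.43206787109375, 144.8671417236328), (25.49340057373047, 15.307693481445312), 23.057098388671875)
 bar 135 [430.5 142.4 142.3] ((429.0094909667969, 145.7764892578125), (15.272146224975586, 109.57909393310547), 22.5889892578125)
 coltop 477 [ 691.6 -199.1  307.7] ((692.8480834960938, -199.4196319580078), (42.7603645324707, 50.32978439331055), 7.5336713790893555)
 hook 587
[[ 541.3 -210.4  233.7]
 [ 549.  -216.1  224.7]
 [ 559.  -212.7  217.1]
 [ 566.4 -208.8  212.9]
 [ 574.7 -217.2  219.4]
 [ 583.1 -216.6  224.8]
 [ 589.7 -216.5  226.2]
 [ 598.4 -214.   228.9]
 [ 606.8 -209.1  233.5]
 [ 613.7 -213.7  232.8]
 [ 622.5 -209.2  234.1]
 [ 629.6 -204.9  233.3]
 [ 638.1 -211.4  235.8]
 [ 645.7 -205.2  232.7]
 [ 654.2 -202.7  235.6]
 [ 659.4 -192.9  243.1]
 [ 661.  -209.5  235.6]
 [ 662.8 -212.5  247.3]
 [ 666.3 -216.4  251.6]
 [ 669.1 -192.3  249.7]
 [ 671.7 -219.2  247.7]
 [ 673.5 -181.7  222.
[... 756 characters left out ...]
1875), (43.82645797729492, 51.03036880493164), 6.640014171600342)
 hook 933
[[ 542.  -223.   236.4]
 [ 562.  -219.3  215.1]
 [ 575.8 -209.6  215.2]
 [ 586.4 -221.   221.6]
 [ 600.2 -217.8  231.9]
 [ 614.9 -207.6  231.5]
 [ 628.2 -215.1  235.8]
 [ 644.2 -207.1  237.2]
 [ 660.3 -203.8  236.6]
 [ 662.3 -193.   235.7]
 [ 664.2 -214.7  248.4]
 [ 667.3 -220.7  252.6]
 [ 672.  -195.1  249.7]
 [ 674.8 -145.3  250.8]
 [ 675.7 -206.1  248.3]
 [ 676.4 -197.7  259.9]
 [ 677.1 -149.   239.8]
 [ 677.8 -199.4  260.8]
 [ 678.4 -156.9  219.2]
 [ 679.1 -167.5  207.9]
 [ 680.  -170.3  253.7]
 [ 680.9 -223.2  207.9]
 [ 686.4 -224.   206. ]
 [ 694.9 -224.3  229.9]
 [ 702.3 -224.8  209.7]
 [ 711.5 -221.5  205.6]]
```

```bash
python3 - <<'E'
from h import *
np.set_printoptions(precision=1,suppress=True)
for n,b in(('top',np.s_[80:195,90:205]),('scene',np.s_[60:135,270:350])):
    d=dict(np.load('/tmp/%s.npz'%n));P=cloud(d);z=d['z_map'][b].ravel()
    L=P[b].reshape(-1,3);L=L[(z>0)&(L[:,2]>150)];print(np.percentile(L,[0,2,50,98,100],axis=0))
d=dict(np.load('/tmp/top.npz'));P=cloud(d)
for n in('top','scene'):
    d=dict(np.load('/tmp/%s.npz'%n));P=cloud(d).reshape(-1,3);z=d['z_map'].ravel()
    h=P[(z>0)&(P[:,0]>535)&(P[:,0]<645)&(abs(P[:,1]+213)<18)&(P[:,2]>205)&(P[:,2]<245)]
    f=np.polyfit(h[:,0],h[:,1],1);print(np.degrees(np.arctan(f[0])),np.polyval(f,[545,562,640]),h[:,0].min())
E
```

```text
[[575.7 213.7 150. ]
 [590.2 225.6 151.5]
 [677.9 334.7 186.6]
 [761.3 437.8 227.4]
 [786.8 453.4 237. ]]
[[580.8 208.3 150. ]
 [592.3 219.2 151.1]
 [676.5 316.8 183.8]
 [759.  432.6 226.3]
 [784.1 453.7 232.3]]
6.785014547469004 [-216.8 -214.8 -205.5] 541.2938415482341
7.040658051677831 [-221.7 -219.6 -209.9] 542.0081071827625
```

Request:
jog_arm(
  commands=[
    [1, [-0.34, -0.336, 0], [0, 0, 0]],
    [1, [-0.34, -0.336, 0], [0, 0, 0]],
    [1, [-0.34, -0.336, 0], [0, 0, 0]],
    [1, [-0.34, -0.336, 0], [0, 0, 0]],
    [1, [-0.34, -0.336, 0], [0, 0, 0]],
    [1, [-0.34, -0.336, 0], [0, 0, 0]],
    [1, [-0.34, -0.336, 0], [0, 0, 0]],
    [1, [-0.34, -0.336, 0], [0, 0, 0]],
    [1, [-0.34, -0.336, 0], [0, 0, 0]],
    [1, [-0.34, -0.336, 0], [0, 0, 0]],
  ],
)

```text
t: 1.1
ee_pos: [406.8, 182.4, 222.7]
orientation: [0.436, 3.111, 0.0]
ft_force: [0.2, 0.2, 0.5]
width: 88.1
grasp_force: 0.0
```

Request:
jog_arm(
  commands=[
    [1, [0, 0, 0], [0, 0, -0.171]],
    [1, [0, 0, 0], [0, 0, -0.171]],
    [1, [0, 0, 0], [0, 0, -0.171]],
    [1, [0, 0, 0], [0, 0, -0.171]],
    [1, [0, 0, 0], [0, 0, -0.171]],
    [1, [0, 0, 0], [0, 0, 0]],
    [1, [0, 0, 0], [0, 0, 0]],
  ],
)

```text
t: 1.8
ee_pos: [406.2, 184.2, 222.5]
orientation: [0.607, -3.082, 0.0]
ft_force: [0.5, -0.4, -0.0]
width: 87.7
grasp_force: 0.0
```

```bash
cat >> h.py <<'E'
def to_tool(target):  # world target -> shift in tool axes, mm
    o=get_obs();M=R.from_rotvec(o['orientation']).as_matrix()
    return M.T@(np.array(target)-o['ee_pos']), np.degrees(np.arctan2(M[1,1],M[0,1])),o
E
python3 - <<'E'
from h import *
print(to_tool([430,143,222]))
d=get_image('wrist');save(d,'w1')
E
```

```text
(array([ -6.36489718, -47.14759941,   0.54139903]), np.float64(112.2967985123295), {'t': 1.8, 'qpos': array([ 3.99044574e-01,  1.57320578e-01,  2.00955444e+00,  6.66640651e-06,
        9.75074284e-01, -1.56090804e+00]), 'qvel': array([-8.09544042e-04,  3.85266332e-04, -8.30733487e-04,  2.99508545e-04,
       -5.84626923e-06, -3.95103633e-03]), 'joint_torque': array([-3.16569291e-02, -3.51678944e+01, -2.48380888e+01, -1.54794176e-02,
        7.48942257e-02, -1.67245343e-01]), 'ee_pos': array([406.22317022, 184.20761879, 222.5437631 ]), 'orientation': array([ 6.07361782e-01, -3.08196608e+00,  1.05253107e-04]), 'ft_force': array([ 0.45551079, -0.36035426, -0.03470535]), 'moment': array([ 0.07214893,  0.02194343, -0.02412894]), 'grasp_force': 0.0, 'width': 87.65074859623122})
```

View pics/w1.png

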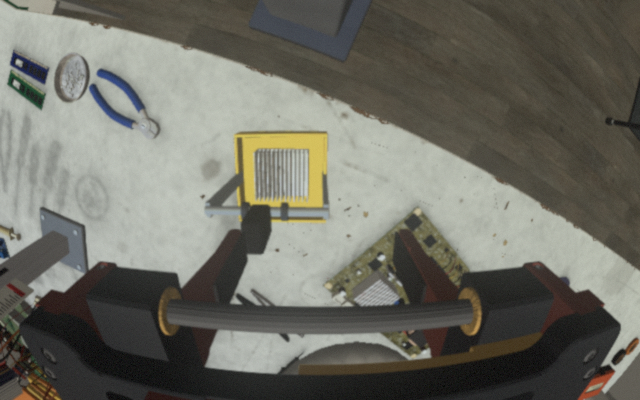

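The wrist view shows the grip at (257,230). The bar is level in the image, so the yaw matches. Next I centre over the grip and go down.

Request:
jog_arm(
  commands=[
    [1, [-0.03, -0.24, 0], [0, 0, 0]],
    [1, [-0.03, -0.23, 0], [0, 0, 0]],
    [1, [0, 0, 0], [0, 0, 0]],
    [1, [0, 0, 0.2], [0, 0, 0]],
    [1, [0, 0, 0.2], [0, 0, 0]],
    [1, [0, 0, 0.15], [0, 0, 0]],
    [1, [0, 0, 0.1], [0, 0, 0]],
    [1, [0, 0, 0], [0, 0, 0]],
    [1, [0, 0, 0], [0, 0, 0]],
  ],
)

```text
t: 2.75
ee_pos: [430.0, 143.5, 157.9]
orientation: [0.613, -3.081, -0.0]
ft_force: [-0.3, -0.6, 0.3]
width: 87.9
grasp_force: 0.0
```

```bash
python3 - <<'E'
from h import *
print(to_tool([430,143,157])[0])
d=get_image('wrist');save(d,'w2')
E
```

```text
[ 0.13856227 -0.44849822  0.90468138]
```

View pics/w2.png

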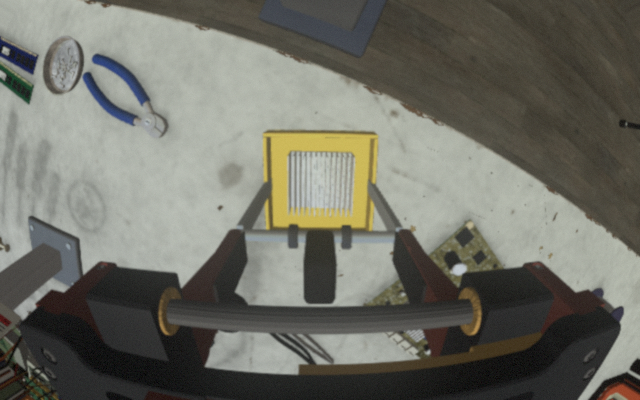

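The grip at (320,268) is centred between the fingers. Close and lift.

Request:
jog_arm(
  commands=[
    [-1, [0, 0, 0], [0, 0, 0]],
    [-1, [0, 0, 0], [0, 0, 0]],
    [-1, [0, 0, 0], [0, 0, 0]],
    [-1, [0, 0, 0], [0, 0, 0]],
    [-1, [0, 0, 0], [0, 0, 0]],
    [-1, [0, 0, 0], [0, 0, 0]],
    [-1, [0, 0, 0], [0, 0, 0]],
    [-1, [0, 0, 0], [0, 0, 0]],
    [-1, [0, 0, 0], [0, 0, 0]],
    [-1, [0, 0, 0], [0, 0, 0]],
  ],
)

```text
t: 3.8
ee_pos: [429.8, 143.1, 157.6]
orientation: [0.613, -3.081, 0.0]
ft_force: [0.1, 0.3, 0.4]
width: 15.6
grasp_force: 30.0
```

Request:
jog_arm(
  commands=[
    [-1, [0, 0, -0.05], [0, 0, 0]],
    [-1, [0, 0, -0.1], [0, 0, 0]],
    [-1, [0, 0, -0.15], [0, 0, 0]],
    [-1, [0, 0, -0.2], [0, 0, 0]],
    [-1, [0, 0, -0.2], [0, 0, 0]],
    [-1, [0, 0, -0.2], [0, 0, 0]],
    [-1, [0, 0, -0.15], [0, 0, 0]],
    [-1, [0, 0, -0.1], [0, 0, 0]],
    [-1, [0, 0, 0], [0, 0, 0]],
    [-1, [0, 0, 0], [0, 0, 0]],
  ],
)

```text
t: 4.8
ee_pos: [429.5, 143.0, 272.3]
orientation: [0.613, -3.081, 0.0]
ft_force: [0.2, -0.1, -7.6]
width: 15.9
grasp_force: 30.0
```

```bash
python3 - <<'E'
from h import *
a=np.radians(7);c=np.array([562,-217.]);s=np.array([np.cos(a),np.sin(a)])
p=c-110*s;print(p)
t,y,o=to_tool([*p,272]);print(t,y,o['ee_pos'],o['ft_force'],o['moment'],o['qpos'])
E
```

```text
[ 452.81992332 -230.40562777]
[ 121.30488831 -353.92851746    0.36691682] 112.49974058136357 [429.45034525 143.0032331  272.30243321] [ 0.19293087 -0.06243634 -7.57553257] [ 0.06007135  0.01107938 -0.02815844] [ 2.95161279e-01  1.01224972e-01  1.94454002e+00 -1.99819078e-05
  1.09650016e+00 -1.66832049e+00]
```

Request:
jog_arm(
  commands=[
    [-1, [0.034, -0.098, 0], [0, 0, 0]],
    [-1, [0.067, -0.197, 0], [0, 0, 0]],
    [-1, [0.101, -0.295, 0], [0, 0, 0]],
    [-1, [0.135, -0.393, 0], [0, 0, 0]],
    [-1, [0.135, -0.393, 0], [0, 0, 0]],
    [-1, [0.135, -0.393, 0], [0, 0, 0]],
    [-1, [0.135, -0.393, 0], [0, 0, 0]],
    [-1, [0.135, -0.393, 0], [0, 0, 0]],
    [-1, [0.135, -0.393, 0], [0, 0, 0]],
    [-1, [0.101, -0.295, 0], [0, 0, 0]],
  ],
)

```text
t: 5.8
ee_pos: [450.2, -201.9, 271.8]
orientation: [0.611, -3.08, -0.0]
ft_force: [-0.5, 0.6, -6.6]
width: 15.9
grasp_force: 30.0
```

Request:
jog_arm(
  commands=[
    [-1, [0.067, -0.197, 0], [0, 0, 0]],
    [-1, [0.034, -0.098, 0], [0, 0, 0]],
    [-1, [0, 0, 0], [0, 0, 0.057]],
    [-1, [0, 0, 0], [0, 0, 0.115]],
    [-1, [0, 0, 0], [0, 0, 0.115]],
    [-1, [0, 0, 0], [0, 0, 0.057]],
    [-1, [0, 0, 0], [0, 0, 0]],
    [-1, [0, 0, 0], [0, 0, 0]],
  ],
)

```text
t: 6.6
ee_pos: [452.8, -229.8, 272.2]
orientation: [0.195, -3.135, -0.001]
ft_force: [-0.7, -0.2, -7.0]
width: 16.1
grasp_force: 30.0
```

```bash
cat > m.py <<'E'
from h import *
import sys
np.set_printoptions(precision=1,suppress=True)
a=np.radians(7);ex=np.array([np.cos(a),np.sin(a)]);ey=np.array([-ex[1],ex[0]])
t,y,o=to_tool([0,0,0]);print('yaw',y,o['ee_pos'],o['ft_force'])
for n in('top','scene'):
    d=get_image(n);save(d,n+sys.argv[1]);P=cloud(d).reshape(-1,3);z=d['z_map'].ravel();P=P[z>0]
    q=P[:,:2]-o['ee_pos'][:2]
    l=np.stack([q@ex,q@ey],1)
    b=(abs(l[:,0])<16)&(abs(l[:,1])<62)&(abs(P[:,2]-o['ee_pos'][2]+14)<12)
    B=l[b]
    if len(B):print(n,'bar',len(B),B.min(0),B.max(0),cv2.minAreaRect(B.astype(np.float32)),P[b][:,2].max())
    hk=(P[:,0]>535)&(P[:,0]<645)&(abs(P[:,1]+214)<18)&(P[:,2]>205)&(P[:,2]<245)&(l[:,0]>30)
    h=l[hk];
    if len(h):print(n,'hook x',h[:,0].min(),'y',np.median(h[:,1]),np.percentile(h[:,1],[3,97]),'slope',np.degrees(np.polyfit(h[:,0],h[:,1],1)[0]))
E
python3 m.py 2
```

```text
yaw 97.1174531440912 [ 452.8 -229.8  272.2] [-0.7 -0.2 -7. ]
top bar 14 [-3.6 36.2] [ 4.1 46. ] ((1.070068597793579, 41.43490219116211), (5.695064544677734, 11.814040184020996), 19.891319274902344) 258.71819242441825
top hook x 89.34925535057334 y 1.7304870354069157 [-5.3  8.1] slope -0.13968077651402105
scene bar 175 [ -5.9 -57.2] [ 9.5 52.8] ((1.9814233779907227, -2.194580078125), (109.90357208251953, 15.365167617797852), 89.535888671875) 262.6385930000587
scene hook x 90.2220180031545 y -3.640407998428765 [-9.3  4.1] slope 1.1411166278599272
```

View pics/scene2.png

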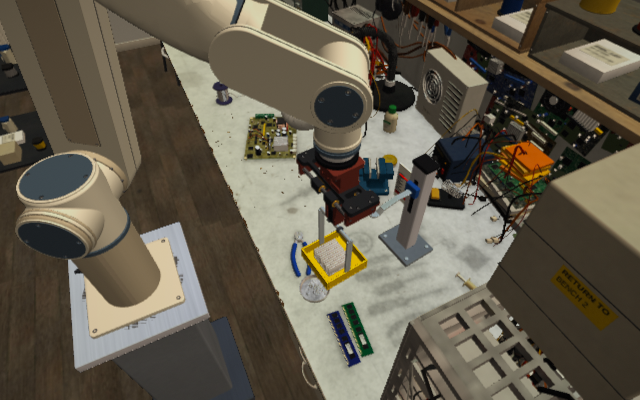

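The scene view shows the crate held level in front of the hook, with the bar at about (340,225) and the hook tip near (378,212). The bar is in line with the strap in y, so I advance 107 mm above the saddle.

Request:
jog_arm(
  commands=[
    [-1, [-0.08, 0, 0], [0, 0, 0]],
    [-1, [-0.15, 0, 0], [0, 0, 0]],
    [-1, [-0.2, 0, 0], [0, 0, 0]],
    [-1, [-0.2, 0, 0], [0, 0, 0]],
    [-1, [-0.2, 0, 0], [0, 0, 0]],
    [-1, [-0.15, 0, 0], [0, 0, 0]],
    [-1, [-0.09, 0, 0], [0, 0, 0]],
    [-1, [0, 0, 0], [0, 0, 0]],
    [-1, [0, 0, 0], [0, 0, 0]],
    [-1, [0, 0, 0], [0, 0, 0]],
  ],
)

```text
t: 7.7
ee_pos: [558.5, -217.1, 272.6]
orientation: [0.192, -3.135, -0.0]
ft_force: [-0.5, -0.3, -6.0]
width: 15.7
grasp_force: 30.0
```

Request:
jog_arm(
  commands=[
    [-1, [0, 0, 0.03], [0, 0, 0]],
    [-1, [0, 0, 0.03], [0, 0, 0]],
    [-1, [0, 0, 0.03], [0, 0, 0]],
    [-1, [0, 0, 0.03], [0, 0, 0]],
    [-1, [0, 0, 0.03], [0, 0, 0]],
    [-1, [0, 0, 0.03], [0, 0, 0]],
    [-1, [0, 0, 0.03], [0, 0, 0]],
    [-1, [0, 0, 0.03], [0, 0, 0]],
    [-1, [0, 0, 0], [0, 0, 0]],
    [-1, [0, 0, 0], [0, 0, 0]],
  ],
)

```text
t: 8.7
ee_pos: [559.3, -217.1, 248.6]
orientation: [0.192, -3.136, -0.0]
ft_force: [-0.0, -0.2, -6.0]
width: 15.9
grasp_force: 30.0
```

```bash
python3 m.py 3; python3 - <<'E'
import cv2
i=cv2.imread('pics/scene3.png')[140:260,310:450];cv2.imwrite('pics/s3c.png',cv2.resize(i,None,fx=5,fy=5,interpolation=2)[:600,:800])
E
```

```text
yaw 97.02158373144144 [ 559.3 -217.1  248.6] [-0.  -0.2 -6. ]
scene bar 193 [-15.9 -57.4] [ 9.6 52.8] ((-3.2116193771362305, -2.3373184204101562), (25.383817672729492, 110.14889526367188), 0.3543015718460083) 239.4911985669927
scene hook x 30.703544962162425 y -1.1037672215350813 [-9.1  4.9] slope 24.9347584557089
```

View pics/s3c.png

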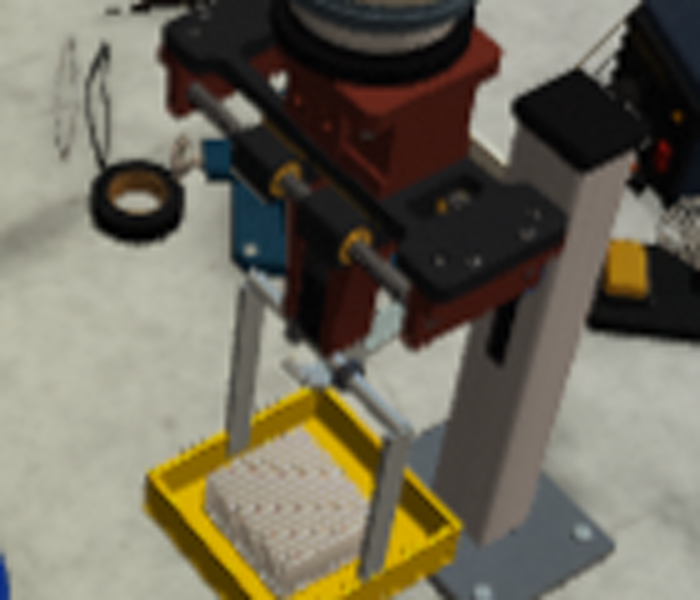

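The crop shows the bar above the saddle, just inside the hook tip at about (300,370), with the strap between the collars. Lower slowly.

Request:
jog_arm(
  commands=[
    [-1, [0, 0, 0.02], [0, 0, 0]],
    [-1, [0, 0, 0.02], [0, 0, 0]],
    [-1, [0, 0, 0.02], [0, 0, 0]],
    [-1, [0, 0, 0.02], [0, 0, 0]],
    [-1, [0, 0, 0], [0, 0, 0]],
    [-1, [0, 0, 0], [0, 0, 0]],
    [-1, [0, 0, 0], [0, 0, 0]],
    [-1, [0, 0, 0], [0, 0, 0]],
  ],
)

```text
t: 9.6
ee_pos: [559.4, -217.1, 240.8]
orientation: [-0.192, 3.135, -0.0]
ft_force: [-0.4, -0.6, -6.9]
width: 16.0
grasp_force: 30.0
```

```bash
cat > f.py <<'E'
from h import *
np.set_printoptions(precision=2,suppress=True)
import sys
A=[];T=[]
for i in range(int(sys.argv[1])):
    get_image('scene');o=get_obs();A.append(np.r_[o['ft_force'],o['moment'],o['ee_pos']]);T.append(o['joint_torque'])
print(np.mean(A,0),np.std(A,0));print(np.mean(T,0),o['t'])
E
python3 f.py 10
```

```text
[  -0.17    0.01   -6.58    0.01   -0.      0.    559.36 -217.11  240.73] [0.53 0.32 0.56 0.02 0.02 0.03 0.03 0.02 0.04]
[ -0.   -55.29 -30.32  -0.04   0.06   0.  ] 10.1
```

Request:
jog_arm(
  commands=[
    [-1, [0, 0, 0.02], [0, 0, 0]],
    [-1, [0, 0, 0.02], [0, 0, 0]],
    [-1, [0, 0, 0.02], [0, 0, 0]],
    [-1, [0, 0, 0.02], [0, 0, 0]],
    [-1, [0, 0, 0.02], [0, 0, 0]],
    [-1, [0, 0, 0.02], [0, 0, 0]],
    [-1, [0, 0, 0], [0, 0, 0]],
    [-1, [0, 0, 0], [0, 0, 0]],
    [-1, [0, 0, 0], [0, 0, 0]],
    [-1, [0, 0, 0], [0, 0, 0]],
  ],
)

```text
t: 11.1
ee_pos: [559.5, -217.2, 228.8]
orientation: [-0.192, 3.135, -0.0]
ft_force: [1.0, 0.7, -4.6]
width: 15.8
grasp_force: 30.0
```

```bash
python3 f.py 10
```

```text
[   1.12   -0.3    -5.12   -0.04   -0.2    -0.01  559.43 -217.15  228.75] [0.5  0.53 0.6  0.03 0.05 0.03 0.01 0.01 0.03]
[ -0.02 -54.49 -28.47  -0.05   0.41  -0.  ] 11.6
```

Side force of +1.1 N on x means the bar rides the tip side of the saddle, so I nudge it 3 mm inward.

Request:
jog_arm(
  commands=[
    [-1, [-0.01, 0, 0], [0, 0, 0]],
    [-1, [-0.01, 0, 0], [0, 0, 0]],
    [-1, [-0.01, 0, 0], [0, 0, 0]],
    [-1, [0, 0, 0], [0, 0, 0]],
    [-1, [0, 0, 0], [0, 0, 0]],
    [-1, [0, 0, 0], [0, 0, 0]],
  ],
)

```text
t: 12.2
ee_pos: [562.2, -216.6, 228.6]
orientation: [0.192, -3.135, -0.0]
ft_force: [-0.3, 0.7, -4.5]
width: 16.2
grasp_force: 30.0
```

```bash
python3 f.py 10;python3 - <<'E'
from h import *
d=get_image('scene');i=d['image'][140:260,310:450];cv2.imwrite('pics/s4c.png',cv2.resize(i,None,fx=5,fy=5,interpolation=2)[:600,:800])
E
```

```text
[  -0.72    0.39   -4.96    0.12    0.15   -0.01  562.28 -216.7   228.66] [0.76 0.33 0.29 0.02 0.02 0.02 0.03 0.03 0.02]
[ -0.06 -55.03 -29.76  -0.06  -0.23   0.  ] 12.7
```

View pics/s4c.png

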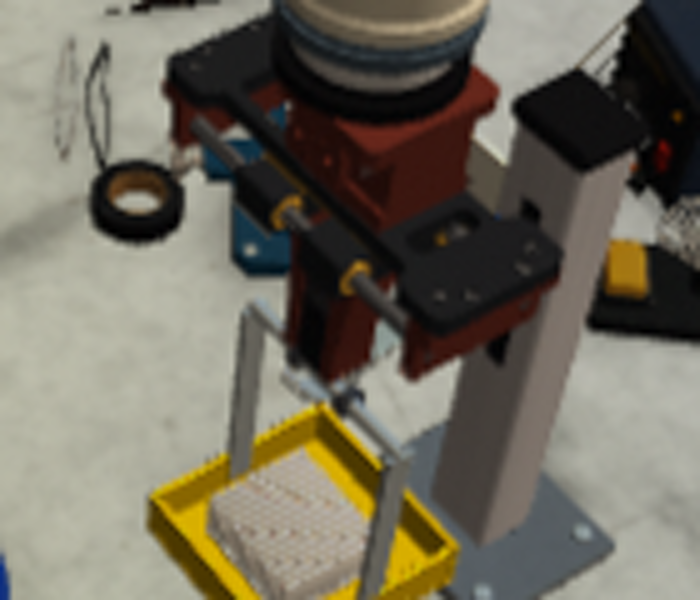

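The crop shows the bar seated in the strap, with the hook tip at (290,380). The moment has changed sign, so I go back 1 mm and then continue down.

Request:
jog_arm(
  commands=[
    [-1, [0.01, 0, 0.0], [0, 0, 0]],
    [-1, [0, 0, 0.02], [0, 0, 0]],
    [-1, [0, 0, 0.02], [0, 0, 0]],
    [-1, [0, 0, 0.02], [0, 0, 0]],
    [-1, [0, 0, 0.02], [0, 0, 0]],
    [-1, [0, 0, 0.02], [0, 0, 0]],
    [-1, [0, 0, 0.02], [0, 0, 0]],
    [-1, [0, 0, 0], [0, 0, 0]],
    [-1, [0, 0, 0], [0, 0, 0]],
  ],
)

```text
t: 13.65
ee_pos: [561.5, -216.9, 216.8]
orientation: [-0.192, 3.135, -0.0]
ft_force: [2.6, 0.4, -2.9]
width: 15.9
grasp_force: 30.0
```

```bash
python3 f.py 10
```

```text
[   2.09   -0.15   -3.01   -0.02   -0.43    0.    561.49 -216.93  216.82] [0.53 0.45 0.3  0.03 0.04 0.04 0.05 0.02 0.05]
[ -0.36 -53.66 -26.63  -0.23   0.69  -0.  ] 14.15
```

Request:
jog_arm(
  commands=[
    [-1, [-0.006, 0, 0], [0, 0, 0]],
    [-1, [-0.006, 0, 0], [0, 0, 0]],
    [-1, [0, 0, 0], [0, 0, 0]],
    [-1, [0, 0, 0], [0, 0, 0]],
  ],
)

```text
t: 14.55
ee_pos: [561.8, -216.6, 216.4]
orientation: [0.192, -3.134, -0.001]
ft_force: [-1.3, -1.3, -2.8]
width: 15.8
grasp_force: 30.0
```

```bash
python3 f.py 8
```

```text
[  -1.89   -0.1    -2.82   -0.03    0.41    0.01  562.19 -216.57  216.51] [0.43 0.51 0.51 0.04 0.03 0.03 0.17 0.03 0.08]
[  0.55 -54.18 -28.97   0.24  -0.53  -0.  ] 14.95
```

Request:
jog_arm(
  commands=[
    [-1, [0.004, 0, 0], [0, 0, 0]],
    [-1, [0, 0, 0.02], [0, 0, 0]],
    [-1, [0, 0, 0.02], [0, 0, 0]],
    [-1, [0, 0, 0.02], [0, 0, 0]],
    [-1, [0, 0, 0.02], [0, 0, 0]],
    [-1, [0, 0, 0.02], [0, 0, 0]],
    [-1, [0, 0, 0.02], [0, 0, 0]],
    [-1, [0, 0, 0], [0, 0, 0]],
    [-1, [0, 0, 0], [0, 0, 0]],
  ],
)

```text
t: 15.85
ee_pos: [562.3, -216.7, 204.8]
orientation: [-0.192, 3.135, 0.0]
ft_force: [-0.9, 1.8, -0.9]
width: 15.9
grasp_force: 30.0
```

```bash
python3 f.py 16
```

```text
[   1.07    2.54   -0.68    0.54   -0.19    0.02  562.3  -216.73  204.79] [0.69 0.57 0.36 0.05 0.09 0.04 0.02 0.02 0.04]
[ -1.65 -53.02 -26.6   -0.81   0.03   0.01] 16.65
```

Request:
jog_arm(
  commands=[
    [-1, [-0.002, 0.004, 0], [0, 0, 0]],
    [-1, [0, 0, 0], [0, 0, 0]],
    [-1, [0, 0, 0], [0, 0, 0]],
  ],
)

```text
t: 16.95
ee_pos: [562.3, -216.6, 204.7]
orientation: [-0.192, 3.136, -0.001]
ft_force: [1.7, -0.2, -0.3]
width: 15.3
grasp_force: 30.0
```

```bash
python3 f.py 12;python3 - <<'E'
from h import *
d=get_image('scene');i=d['image'][150:270,310:450];cv2.imwrite('pics/s5c.png',cv2.resize(i,None,fx=5,fy=5,interpolation=2)[:600,:800])
E
```

```text
[   1.02   -0.74   -1.15   -0.09   -0.22    0.    562.32 -216.59  204.73] [0.36 0.59 0.58 0.12 0.03 0.04 0.01 0.02 0.01]
[  0.09 -52.87 -25.78  -0.01   0.45  -0.  ] 17.55
```

View pics/s5c.png

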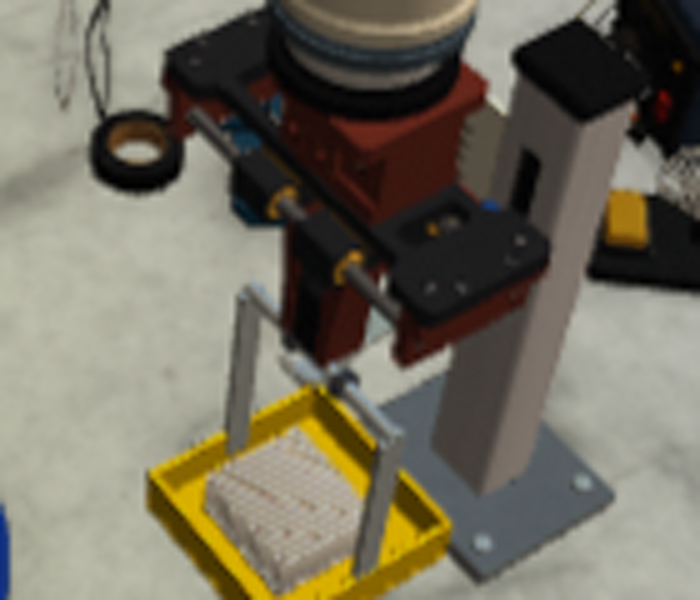

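Request:
jog_arm(
  commands=[
    [-1, [-0.002, 0, 0.01], [0, 0, 0]],
    [-1, [0, 0, 0.01], [0, 0, 0]],
    [-1, [0, 0, 0.01], [0, 0, 0]],
    [-1, [0, 0, 0.01], [0, 0, 0]],
    [-1, [0, 0, 0.01], [0, 0, 0]],
    [-1, [0, 0, 0.008], [0, 0, 0]],
    [-1, [0, 0, 0], [0, 0, 0]],
    [-1, [0, 0, 0], [0, 0, 0]],
  ],
)

```text
t: 18.4
ee_pos: [562.4, -216.5, 198.9]
orientation: [0.192, -3.136, 0.0]
ft_force: [-1.0, -3.9, 0.8]
width: 16.1
grasp_force: 30.0
```

```bash
python3 f.py 20
```

```text
[  -1.01   -3.87    0.25   -0.75    0.19   -0.01  562.42 -216.35  198.88] [0.41 0.6  0.47 0.03 0.03 0.03 0.01 0.05 0.03]
[  2.37 -52.49 -25.56   1.06   0.23  -0.01] 19.4
```

Request:
jog_arm(
  commands=[
    [-1, [0.001, -0.003, 0], [0, 0, 0]],
    [-1, [0, 0, 0], [0, 0, 0]],
    [-1, [0, 0, 0], [0, 0, 0]],
  ],
)

```text
t: 19.7
ee_pos: [562.4, -216.4, 198.8]
orientation: [0.192, -3.136, -0.001]
ft_force: [-0.5, -2.2, 0.6]
width: 15.9
grasp_force: 30.0
```

```bash
python3 f.py 12
```

```text
[  -0.51   -1.4     0.15   -0.19    0.13    0.    562.4  -216.42  198.84] [0.75 0.72 0.41 0.09 0.02 0.03 0.02 0.02 0.01]
[  0.77 -52.59 -26.02   0.32  -0.01  -0.  ] 20.3
```

Request:
jog_arm(
  commands=[
    [-1, [0.001, -0.001, 0], [0, 0, 0]],
    [-1, [0, 0, 0], [0, 0, 0]],
    [-1, [0, 0, 0], [0, 0, 0]],
  ],
)

```text
t: 20.6
ee_pos: [562.4, -216.5, 198.9]
orientation: [-0.192, 3.136, 0.001]
ft_force: [-0.3, 0.9, 0.2]
width: 15.8
grasp_force: 30.0
```

```bash
python3 f.py 12
```

```text
[  -0.      2.1     0.49    0.41   -0.05   -0.    562.36 -216.56  198.87] [0.61 0.56 0.5  0.08 0.04 0.03 0.01 0.02 0.01]
[ -1.11 -52.64 -26.24  -0.55  -0.12   0.  ] 21.2
```

Vertical load is near zero (Fz +0.3 ± 0.2), so I trim y by a touch and release.

Request:
jog_arm(
  commands=[
    [-1, [0, 0.0005, 0], [0, 0, 0]],
    [-1, [0, 0, 0], [0, 0, 0]],
    [0, [0, 0, 0], [0, 0, 0]],
    [0, [0, 0, 0], [0, 0, 0]],
    [0, [0, 0, 0], [0, 0, 0]],
    [0, [0, 0, 0], [0, 0, 0]],
    [0, [0, 0, 0], [0, 0, 0]],
    [0, [0, 0, 0], [0, 0, 0]],
  ],
)

```text
t: 22.0
ee_pos: [562.3, -216.7, 198.9]
orientation: [0.192, -3.136, 0.0]
ft_force: [1.2, 0.3, -0.2]
width: 44.0
grasp_force: 0.0
```

```bash
python3 f.py 2; python3 - <<'E'
from h import *
d=get_image('scene');i=d['image'][150:270,310:450];cv2.imwrite('pics/s6c.png',cv2.resize(i,None,fx=5,fy=5,interpolation=2)[:600,:800])
E
```

```text
[   0.18   -0.6     0.32    0.03    0.01    0.01  562.31 -216.73  198.9 ] [0.55 0.21 0.31 0.01 0.03 0.02 0.   0.01 0.01]
[ -0.01 -52.74 -25.98  -0.04   0.06  -0.  ] 22.1
```

View pics/s6c.png

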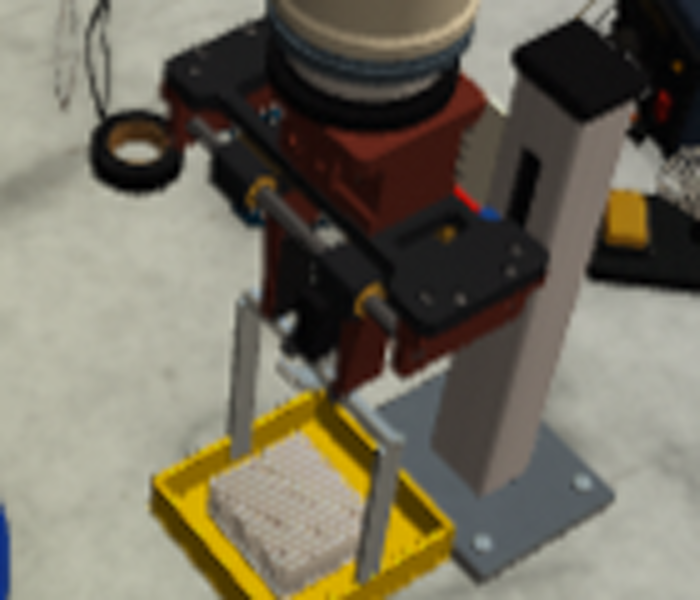

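The crate hangs level in the hook with the heat sink at (290,510), and the fingers are free. I raise the tool straight up and let the crate settle.

Request:
jog_arm(
  commands=[
    [0, [0, 0, -0.1], [0, 0, 0]],
    [0, [0, 0, -0.1], [0, 0, 0]],
    [0, [0, 0, -0.2], [0, 0, 0]],
    [0, [0, 0, -0.3], [0, 0, 0]],
    [0, [0, 0, -0.3], [0, 0, 0]],
    [0, [0, 0, -0.2], [0, 0, 0]],
    [0, [0, 0, 0], [0, 0, 0]],
    [0, [0, 0, 0], [0, 0, 0]],
    [0, [0, 0, 0], [0, 0, 0]],
    [0, [0, 0, 0], [0, 0, 0]],
  ],
)

```text
t: 23.15
ee_pos: [561.7, -216.4, 317.4]
orientation: [0.192, -3.133, -0.002]
ft_force: [0.7, -0.4, -0.3]
width: 43.8
grasp_force: 0.0
```

Request:
jog_arm(
  commands=[
    [0, [0, 0, 0], [0, 0, 0]],
    [0, [0, 0, 0], [0, 0, 0]],
    [0, [0, 0, 0], [0, 0, 0]],
    [0, [0, 0, 0], [0, 0, 0]],
    [0, [0, 0, 0], [0, 0, 0]],
    [0, [0, 0, 0], [0, 0, 0]],
    [0, [0, 0, 0], [0, 0, 0]],
    [0, [0, 0, 0], [0, 0, 0]],
    [0, [0, 0, 0], [0, 0, 0]],
    [0, [0, 0, 0], [0, 0, 0]],
  ],
)

```text
t: 24.15
ee_pos: [562.3, -216.7, 318.9]
orientation: [0.192, -3.136, -0.0]
ft_force: [-0.2, -0.5, 0.2]
width: 43.9
grasp_force: 0.0
```

Request:
jog_arm(
  commands=[
    [0, [0, 0, 0], [0, 0, 0]],
    [0, [0, 0, 0], [0, 0, 0]],
    [0, [0, 0, 0], [0, 0, 0]],
    [0, [0, 0, 0], [0, 0, 0]],
    [0, [0, 0, 0], [0, 0, 0]],
    [0, [0, 0, 0], [0, 0, 0]],
    [0, [0, 0, 0], [0, 0, 0]],
    [0, [0, 0, 0], [0, 0, 0]],
    [0, [0, 0, 0], [0, 0, 0]],
    [0, [0, 0, 0], [0, 0, 0]],
  ],
)

```text
t: 25.15
ee_pos: [562.3, -216.7, 318.9]
orientation: [0.192, -3.136, 0.0]
ft_force: [-0.3, 0.2, 0.5]
width: 44.1
grasp_force: 0.0
```

```bash
python3 - <<'E'
from h import *
D=[get_image('scene') for _ in range(6)]
a,b=D[0]['image'],D[3]['image'];c=D[5]['image']
s=np.s_[150:280,300:420]
print([cv2.absdiff(a[s],x[s]).mean() for x in(b,c)],[cv2.absdiff(a[s],x[s]).max() for x in(b,c)])
P=cloud(D[0]);hsv=cv2.cvtColor(a,cv2.COLOR_BGR2HSV)
m=(cv2.inRange(hsv,(20,120,80),(35,255,255))>0)&(D[0]['z_map']>0);m[:, :300]=0;m[:,420:]=0;m[:190]=0;m[290:]=0
Q=P[m];Q=Q[(Q[:,2]<90)&(Q[:,2]>60)];A=np.c_[Q[:,:2],np.ones(len(Q))];f=np.linalg.lstsq(A,Q[:,2],rcond=None)[0];print(Q.mean(0),f[:2],get_obs()['t'])
i=a[150:270,310:450];cv2.imwrite('pics/s7c.png',cv2.resize(i,None,fx=5,fy=5,interpolation=2)[:600,:800])
E
```

```text
[np.float64(0.45837606837606837), np.float64(0.45444444444444443)] [np.uint8(4), np.uint8(4)]
[ 563.70280709 -224.6673373    69.8516868 ] [ 0.00319099 -0.00986179] 25.45
```

View pics/s7c.png

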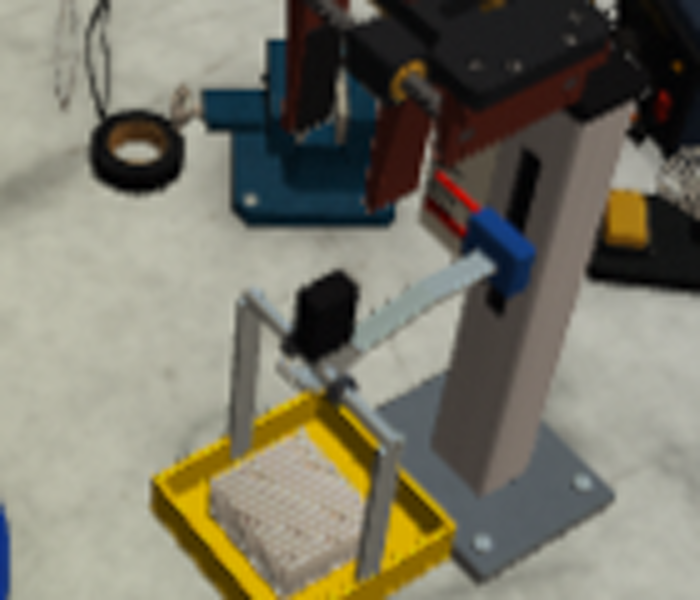

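The crate hangs free, level and still with the pointer above the red, and the gripper is clear. I hand the job in.

```bash
python3 -c "
from workcell import close_job
print(close_job())"
```

```text
the job is handed in; nothing more can be done
None
```

The crate with the heat sink hangs level and still in the scale's hook, pointer short of the red and gripper clear; I handed the job in after about 26 of the 51 s, and no verdict was returned.

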